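# Close four kitchen jars from a stack of silicone lids

### The job

Take the stack of green silicone lids apart and close each of the four open containers with the lid of its size: the largest lid on the broad glass jar, the next on the round ceramic pot, the next on the slim glass jar and the smallest on the narrow-necked stoneware bottle. Each lid must sit level with its plug fully down in the mouth and its flange on the rim. Leave the containers standing where they are, and do not disturb the crock or the funnel.

Things in the scene. Friction and masses are not known exactly. Their poses are not given: they have to be found in the camera images.
- lid_33: Green silicone push-in lid for the bottle (the smallest, top of the stack): flange 33 mm across, 11 mm thick, over a tapered plug 9 mm high (18 mm across at the top, 13 at the foot). Origin: centre of the plug's underside, z up; flange from 9 to 20 mm above it. The lids stand plug down on one another, about centred, on a fixed wooden block 110 x 110 x 40 mm.
- lid_44: Green silicone push-in lid for the jar_slim (second from the top): flange 44 mm across, 11 mm thick, over a tapered plug 9 mm high (29 mm across at the top, 24 at the foot). Origin: centre of the plug's underside, z up; flange from 9 to 20 mm above it. The lids stand plug down on one another, about centred, on a fixed wooden block 110 x 110 x 40 mm.
- lid_55: Green silicone push-in lid for the pot_round (third from the top): flange 55 mm across, 11 mm thick, over a tapered plug 9 mm high (40 mm across at the top, 35 at the foot). Origin: centre of the plug's underside, z up; flange from 9 to 20 mm above it. The lids stand plug down on one another, about centred, on a fixed wooden block 110 x 110 x 40 mm.
- lid_66: Green silicone push-in lid for the jar_wide (the largest, bottom of the stack, on the wooden block): flange 66 mm across, 11 mm thick, over a tapered plug 9 mm high (51 mm across at the top, 46 at the foot). Origin: centre of the plug's underside, z up; flange from 9 to 20 mm above it. The lids stand plug down on one another, about centred, on a fixed wooden block 110 x 110 x 40 mm.
- bottle: Open, empty container, loose, 0.3 kg: squat brown stoneware bottle, body 68 mm across tapering to a narrow neck; 80 mm high. Round mouth 22 mm inside, 27 outside, neck straight for the top 15 mm. Origin: centre of its underside, z up. Takes the 33 mm lid: closed when the flange lies on the rim (lid origin 71 mm above this origin).
- jar_slim: Open, empty container, loose, 0.3 kg: slim straight clear-glass jar, body 62 mm across with a short shoulder; 95 mm high. Round mouth 33 mm inside, 38 outside, neck straight for the top 15 mm. Origin: centre of its underside, z up. Takes the 44 mm lid: closed when the flange lies on the rim (lid origin 86 mm above this origin).
- pot_round: Open, empty container, loose, 0.4 kg: round-bellied white ceramic pot, 86 mm across its belly; 90 mm high. Round mouth 44 mm inside, 49 outside, neck straight for the top 15 mm. Origin: centre of its underside, z up. Takes the 55 mm lid: closed when the flange lies on the rim (lid origin 81 mm above this origin).
- jar_wide: Open, empty container, loose, 0.35 kg: broad clear-glass jar, body 84 mm across with a wide mouth; 85 mm high. Round mouth 55 mm inside, 60 outside, neck straight for the top 15 mm. Origin: centre of its underside, z up. Takes the 66 mm lid: closed when the flange lies on the rim (lid origin 76 mm above this origin).
- crock: Bystander: reddish terracotta crock with a steel-hinged lid, shut, 110 mm across, 108 mm high; origin at the centre of its underside.
- funnel: Bystander: white plastic funnel standing mouth down, 96 mm across, 95 mm high; origin at the centre of its underside.
There are look-alikes about, which are no part of the job. Leave any blue or pink look-alike of the lid_66 alone. What is shaped like the lid_33 but orange is not meant.

How it is judged:
At the end, for the whole second after the job is handed in: Each lid is in the mouth of its own container: centred within 6 mm, seated to within 3 mm of its full depth, within 0.1 rad of level; every container upright (0.08 rad) and everything at rest (under 20 mm/s) (horizontal distance between lid_33 and bottle below 0.006 m and z of lid_33 in the frame of bottle between 0.068 and 0.074 m and angle between each of lid_33, lid_44, lid_55, lid_66's own z axis and vertical below 0.1 rad and angle between each of bottle, jar_slim, pot_round, jar_wide's own z axis and vertical below 0.08 rad and linear speed of each of lid_33, bottle, lid_44, jar_slim, lid_55, pot_round, lid_66, jar_wide below 0.02 m/s and horizontal distance between lid_44 and jar_slim below 0.006 m and z of lid_44 in the frame of jar_slim between 0.083 and 0.089 m and horizontal distance between lid_55 and pot_round below 0.006 m and z of lid_55 in the frame of pot_round between 0.078 and 0.084 m and horizontal distance between lid_66 and jar_wide below 0.006 m and z of lid_66 in the frame of jar_wide between 0.073 and 0.079 m); the robot touches nothing.
It fails at once if a container is shifted more than 40 mm or tipped over (distance of any of bottle, jar_slim, pot_round, jar_wide from where it was at the start of the episode above 0.04 m or angle between any of bottle, jar_slim, pot_round, jar_wide's own z axis and vertical above 0.5 rad).
It fails at once if the crock or the funnel is shifted more than 30 mm or tipped over (distance of any of crock, funnel from where it was at the start of the episode above 0.03 m or angle between any of crock, funnel's own z axis and vertical above 0.5 rad).
It also fails if it takes over 102 s, if anything falls off the work surface, if the arm or the gripper's body presses on something with over 40 N, if the wrist force passes 120 N, or if a joint passes its speed limit or range.

### The arm

A 6-joint arm with a two-finger parallel gripper is mounted at the origin on the work surface. World frame = base frame: x ahead of the robot, y to its left, z up, the work surface at z = 0. Lengths are in m, angles in rad, forces in N, time in s.
With the tool pointing down it reaches from about 0.375 to 0.975 m from the base axis. Payload 3.8 kg.
Tool frame: the origin (TCP) lies at the very end of the fingers, on their centre line; the grasp point (between the pads) lies 19 mm behind it; z points along the fingers, y is the line along which they close (so a half turn about z gives the same grasp; the last joint's range is limited). The gripper opens to 88 mm and grips with 3 to 60 N. Pads are 18 mm wide; open, the fingers measure 123 mm over their backs; the gripper's body (75 mm by 187 mm) begins 45 mm behind the grasp point.
Start: joints at [-1.258, 0.264, 1.604, -0, 1.274, -0.037], TCP at [0.231, -0.634, 0.239] pointing down, gripper open.
Joint ranges: [-2.63, 2.63], [-0.94, 2.18], [0.31, 2.57], [-1.31, 4.45], [0, 2.66], [-2.55, 2.55]. Speed limits (rad/s): [2.57, 2.57, 3.14, 3.14, 3.14, 3.14].

### API

Orientations are given as [roll, pitch, yaw] about the fixed x, y, z axes, in that order (R = Rz(yaw) Ry(pitch) Rx(roll)).
In Python, from plant import reach, line_to, set_joints, command_gripper, dwell, solve_ik, get_state, grab_frame, MotionError, finish_job gives the robot as it stands. The module is installed in compiled form; this text tells all that it offers. Calls block until the motion is done:
- reach(position, orientation): joint-space move of the TCP to a pose.
- line_to(position, v=0.15, rot=None, f_stop=None): straight line of the TCP; rot=None keeps the orientation; v is the mean speed in m/s. With f_stop (N) it stops when the force on the tool has changed by that much, and returns True; else False.
- set_joints(angles): joint-space move.
- command_gripper(opening, squeeze=None): finger opening in m; squeeze is the grip in N (None keeps the last); returns when the fingers have stopped.
- dwell(seconds).
- solve_ik(position, orientation): joint angles nearest the present ones, or None.
- get_state(): the state.
- grab_frame(name): name is "side" or "top" or "wrist"; returns a dict with "frame" (420x560x3 uint8, red, green, blue), "mtx" (3x3 intrinsics, pixels), "distortion" ([k1, k2, p1, p2, k3] as OpenCV has them; the pictures are not rectified), "rvec" (rotation vector, rad) and "tvec" (3), from world to camera coordinates, as OpenCV has them; the wrist camera has in their place "hand_eye" (4x4, takes a point from camera to tool coordinates, whose origin is the TCP and whose axes are the flange's). Camera axes: x right, y down, z forward; pixel columns grow to the right and rows downward; lengths in m; the calibration is good to about 2 mm. A picture is of the moment at which its call begins: read the wrist's pose just before it. There is no depth.
A pose or a line that the arm cannot do raises MotionError and nothing moves.
- finish_job(): hands the job in; it is judged then, once.
The state is a dict: "clock": time; "q": joint angles; "joint_velocities": joint speeds; "effort": joint torques, N m; "eef_pos": TCP position; "tool_rot": TCP orientation; "force": force on the tool from outside, world axes, zero at the start; "torque": the same for the moment, N m; "opening": finger opening in m; "gripper_force": force on a finger pad.
Only numpy, scipy, OpenCV 4.12 (cv2) and the standard library are available. Lean on these libraries where they do the work, as an engineer would, in place of code of your own. Each camera call takes 0.05 s, during which the arm holds its last target. There are 200 camera calls.

## Working session

There is one attempt and no reset: what is moved stays moved. The work goes in short steps, each a Python script; the robot and the scene stay as the last script left them, time stands still between calls to the robot, and variables do not carry over. Pictures are saved under pics/ and viewed, at most 14 in all, crops included, and the job is handed in when it is done.

```bash
mkdir -p pics
python3 - <<'E'
from plant import *
import cv2
for n in("top","side"):
    d=grab_frame(n); cv2.imwrite(f"pics/{n}0.png",d["frame"][:,:,::-1])
    print(n,d["mtx"].tolist(),d["distortion"],d["rvec"],d["tvec"])
d=grab_frame("wrist");print(d["hand_eye"]);s=get_state();print(s)
E
```

```text
top [[429.7412080077129, 0.0, 272.88177380859884], [0.0, 429.7412080077129, 204.12249171789657], [0.0, 0.0, 1.0]] [-0.09776335  0.          0.          0.          0.        ] [ 2.15960165 -2.12082251  0.19822773] [-0.00902431  0.61117059  0.99749482]
side [[379.07069936455997, 0.0, 276.15825045836027], [0.0, 379.07069936455997, 210.20315388081139], [0.0, 0.0, 1.0]] [-0.01313264  0.          0.          0.          0.        ] [ 2.29152207 -0.7167504   0.26898473] [-0.49718942  0.32121667  0.86490463]
[[ 6.97464852e-04 -9.52278266e-01 -3.05230435e-01  7.86096075e-02]
 [ 9.99999734e-01  7.29981401e-04  7.59833714e-06 -9.46528848e-04]
 [ 2.15576809e-04 -3.05230359e-01  9.52278521e-01 -1.46602119e-01]
 [ 0.00000000e+00  0.00000000e+00  0.00000000e+00  1.00000000e+00]]
{'clock': 0.15, 'q': array([-1.25787322e+00,  2.64598850e-01,  1.60505445e+00, -7.43604255e-06,
        1.27372045e+00, -3.69072085e-02]), 'joint_velocities': array([ 0.00019908, -0.0013151 , -0.00548616,  0.00067642,  0.00049652,
       -0.0006713 ]), 'effort': array([-3.46766101e-04, -5.02847672e+01, -3.57469726e+01,  7.27823982e-02,
        2.49268231e-02, -8.74102898e-05]), 'eef_pos': array([ 0.23116832, -0.63358885,  0.23766456]), 'tool_rot': array([-3.13981251e+00, -5.86185894e-05,  3.49832447e-01]), 'force': array([ 0.1699196 , -0.24304515,  0.81460844]), 'torque': array([-0.03424902, -0.04129003,  0.01625043]), 'gripper_force': 0.0, 'opening': 0.08820558646598507}
```

View pics/top0.png

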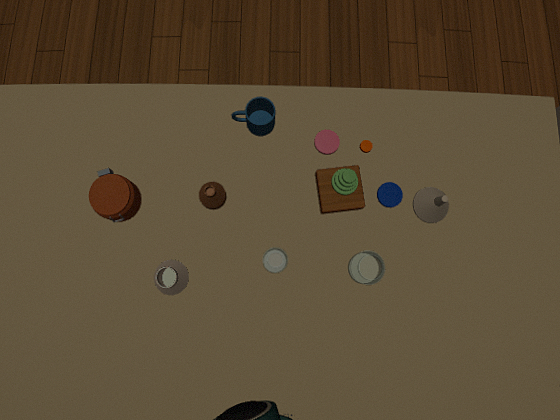

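View pics/side0.png

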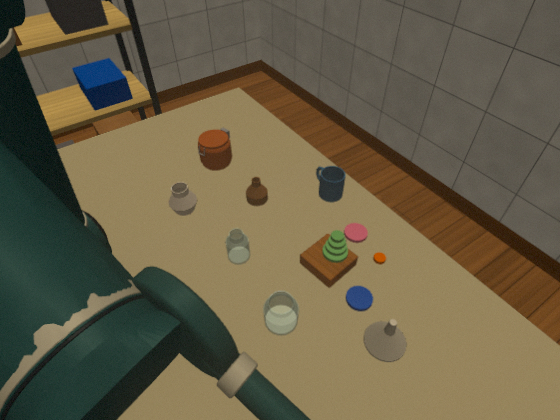

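Top view: crock (112,195), bottle mouth (210,190), pot mouth (167,277), slim jar (274,261), wide jar (366,268), stack (348,177), funnel at right. The side view shows the same: stack top (337,236), bottle mouth (256,181).

```bash
cat > h.py <<'E'
from plant import *
import numpy as np, cv2, pickle
from scipy.spatial.transform import Rotation as Ro
def shot(name,fn=None):
    s=get_state(); d=grab_frame(name)
    if name=="wrist":
        T=np.eye(4);T[:3,:3]=Ro.from_euler('xyz',s["tool_rot"]).as_matrix();T[:3,3]=s["eef_pos"]
        C=T@d["hand_eye"]; R=C[:3,:3].T; t=-R@C[:3,3]
    else: R=cv2.Rodrigues(d["rvec"])[0];t=np.ravel(d["tvec"])
    v=dict(R=R,t=t,K=d["mtx"],D=np.array(d["distortion"]),im=d["frame"][:,:,::-1].copy())
    if fn:
        cv2.imwrite(f"pics/{fn}.png",v["im"]); pickle.dump(v,open(f"pics/{fn}.pkl","wb"))
    return v
def load(fn): return pickle.load(open(f"pics/{fn}.pkl","rb"))
def ray(v,px):
    u=cv2.undistortPoints(np.array([[px]],float),v["K"],v["D"])[0,0]
    d=v["R"].T@np.array([u[0],u[1],1]); return -v["R"].T@v["t"], d/np.linalg.norm(d)
def at_z(v,px,z):
    c,d=ray(v,px); return c+d*(z-c[2])/d[2]
def tri(*vp):
    A=np.zeros((3,3));b=np.zeros(3);rs=[ray(v,p) for v,p in vp]
    for c,d in rs:
        P=np.eye(3)-np.outer(d,d);A+=P;b+=P@c
    X=np.linalg.solve(A,b)
    return X,max(np.linalg.norm((np.eye(3)-np.outer(d,d))@(X-c)) for c,d in rs)
def proj(v,X): return cv2.projectPoints(np.array(X,float).reshape(-1,3),cv2.Rodrigues(v["R"])[0],v["t"],v["K"],v["D"])[0][:,0]
E
python3 - <<'E'
from h import *
t=shot("top","t1");w=shot("wrist")
print(w["K"][0],w["D"])
for n,p,z in [("crock",(112,195),.1),("bottle",(210,190),.08),("pot",(167,277),.09),("slim",(274,261),.095),("wide",(366,268),.085),("stack",(348,177),.12),("funnel",(431,205),0.02),("mug",(260,117),.05),("block",(340,189),.04)]:
    print(n,at_z(t,p,z).round(3))
E
```

```text
[305.29993461   0.         278.87109403] [-0.01597586  0.          0.          0.          0.        ]
crock [0.617 0.382 0.1  ]
bottle [0.638 0.153 0.08 ]
pot [0.43  0.243 0.09 ]
slim [ 0.472 -0.002  0.095]
wide [ 0.459 -0.217  0.085]
stack [ 0.667 -0.17   0.12 ]
funnel [ 0.622 -0.404  0.02 ]
mug [0.836 0.039 0.05 ]
block [ 0.655 -0.165  0.04 ]
```

Run:
```python
from h import *
for i,y in enumerate((-0.21,-0.08,0.10,.22)):
    reach([.54,y,.25],[np.pi,0,np.pi]); dwell(.3); shot("wrist",f"w{i}")
print(get_state()["clock"],get_state()["tool_rot"])
cv2.imwrite("pics/wA.png",np.vstack([np.hstack([cv2.resize(load(f"w{i}")["im"],(400,300),interpolation=cv2.INTER_AREA) for i in (a,a+1)]) for a in (0,2)]))
```

```text
5.4333 [-3.14153814e+00  1.76418425e-04  3.14013806e+00]
```

View pics/wA.png

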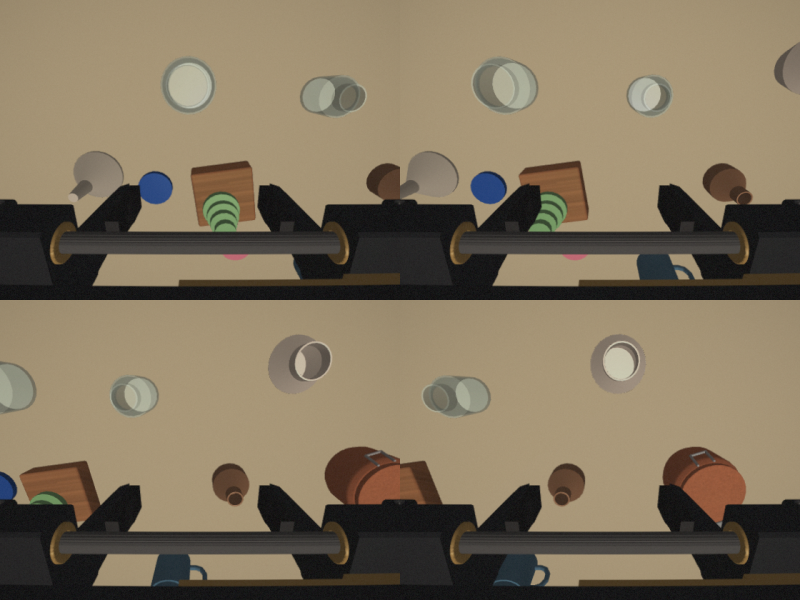

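The wrist views show the jar mouths and bottle clearly (e.g. bottle mouth ~(330,278) px in w2), but the gripper hides the stack, so I go closer over it and make enlarged crops of the mouths.

Run:
```python
from h import *
for i,y in enumerate((-0.24,-0.10)):
    reach([.72,y,.25],[np.pi,0,np.pi]); dwell(.3); shot("wrist",f"s{i}")
print(get_state()["clock"])
def crop(fn,X,n=90,k=2.2):
    v=load(fn);c=proj(v,X)[0].astype(int);a=c-n//2;a=np.clip(a,0,[560-n,420-n])
    im=cv2.resize(v["im"][a[1]:a[1]+n,a[0]:a[0]+n],(200,200),interpolation=cv2.INTER_CUBIC)
    cv2.putText(im,f"{fn} {a[0]},{a[1]}",(2,12),0,.42,(0,0,255),1);return im
st=[.667,-.17,.11];wd=[.459,-.217,.085];sl=[.472,-.002,.095];po=[.43,.243,.09];bo=[.638,.153,.08]
L=[("s0",st),("s1",st),("w0",wd),("w1",wd),("w0",sl),("w1",sl),("w2",sl),("w3",sl),("w2",po),("w3",po),("w2",bo),("w3",bo)]
c=[np.clip(crop(*l)*1.5,0,255).astype(np.uint8) for l in L]
cv2.imwrite("pics/c1.png",np.vstack([np.hstack(c[i:i+4]) for i in (0,4,8)]))
```

```text
8.55
```

View pics/c1.png

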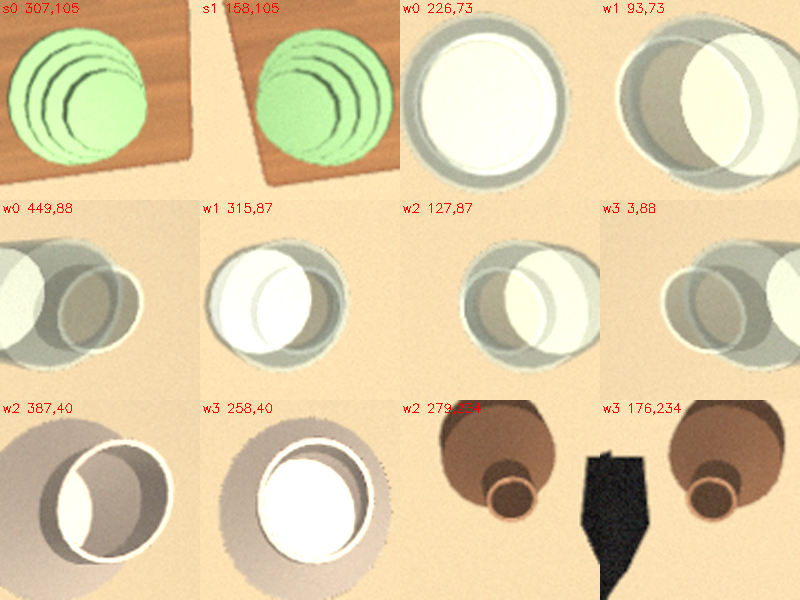

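Row 1: green stack from two places (top lid centre at cell (106,110) / (96,110)), and the wide jar. Row 2 is the slim jar in four views; row 3 is the pot rims (115,101)/(116,100) and the bottle rims (112,98) in both. I triangulate these.

Run:
```python
from h import *
def P(fn,a,c): return load(fn),(a[0]+(c[0]+.5)*.45-.5,a[1]+(c[1]+.5)*.45-.5)
T={"lid33":[P("s0",(307,105),(106,110)),P("s1",(158,105),(96,110))],
"wide":[P("w0",(226,73),(87,103)),P("w1",(93,73),(84,103))],
"slim":[P("w0",(449,88),(101,110)),P("w1",(315,87),(96,109)),P("w2",(127,87),(105,109)),P("w3",(3,88),(104,110))],
"pot":[P("w2",(387,40),(114.5,101)),P("w3",(258,40),(116,100))],
"bottle":[P("w2",(279,234),(112,98)),P("w3",(176,234),(112,98))]}
D={}
for n,v in T.items():
    X,e=tri(*v);D[n]=X;print(n,X.round(4),round(e*1e3,2))
Z=dict(lid33=.12,wide=.085,slim=.095,pot=.09,bottle=.08)
for n,v in T.items(): 
    D[n]=np.mean([at_z(*p,Z[n]) for p in v],0)
    print(n,[at_z(*p,Z[n]).round(4)[:2].tolist() for p in v])
pickle.dump(D,open("D.pkl","wb"))
# reprojection check: draw model circles
R=dict(wide=(.03,.085),slim=(.019,.095),pot=(.0245,.09),bottle=(.0135,.08),lid33=(.0165,.12))
th=np.linspace(0,2*np.pi,41)
def draw(fn,names):
    v=load(fn);k=3;im=cv2.resize(v["im"],None,fx=k,fy=k,interpolation=cv2.INTER_CUBIC);im=np.clip(im*1.5,0,255).astype(np.uint8)
    out=[]
    for n in names:
        r,z=R[n];C=np.c_[D[n][0]+r*np.cos(th),D[n][1]+r*np.sin(th),0*th+z]
        p=proj(v,C)*k+k/2-.5;cv2.polylines(im,[p.astype(int)],True,(0,0,255),1)
        if n=="lid33":
            for j,rr in enumerate((.022,.0275,.033)):
                C=np.c_[D[n][0]+rr*np.cos(th),D[n][1]+rr*np.sin(th),0*th+.1-.02*j]
                cv2.polylines(im,[(proj(v,C)*k+k/2-.5).astype(int)],True,(255,0,0),1)
        c=p.mean(0).astype(int)-130;c=np.clip(c,0,[1680-260,1260-260]);out.append(im[c[1]:c[1]+260,c[0]:c[0]+260])
    return out
o=draw("s0",["lid33"])+draw("w0",["wide"])+draw("w1",["slim"])+draw("s1",["lid33"])+draw("w3",["pot","bottle"])
cv2.imwrite("pics/c2.png",np.vstack([np.hstack(o[:3]),np.hstack(o[3:])]))
```

```text
lid33 [ 0.6697 -0.1706  0.1193] 0.11
wide [ 0.4594 -0.2231  0.0894] 0.15
slim [ 0.4753 -0.0025  0.0939] 1.82
pot [0.4293 0.2487 0.089 ] 0.04
bottle [0.6364 0.158  0.0792] 0.04
lid33 [[0.6697, -0.1708], [0.6695, -0.1705]]
wide [[0.4595, -0.2233], [0.4592, -0.2252]]
slim [[0.4756, -0.0018], [0.475, -0.0046], [0.4749, -0.001], [0.4756, -0.002]]
pot [[0.4295, 0.2482], [0.4294, 0.2486]]
bottle [[0.636, 0.1579], [0.6359, 0.1582]]
```

View pics/c2.png

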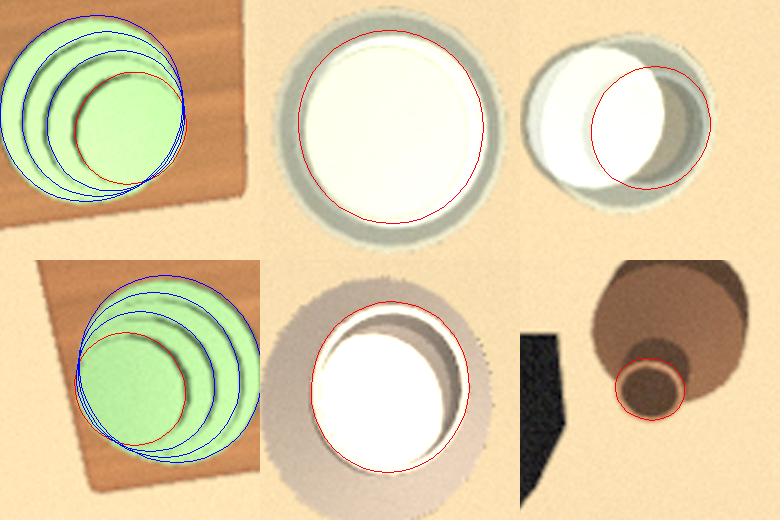

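The reprojected model circles match the lids and rims within about a millimetre, and the triangulated heights agree with the text. Now lid_33.

```bash
cat >> h.py <<'E'
RPY=[np.pi,0,np.pi]; D=pickle.load(open("D.pkl","rb")); G=.0025
def pick(w,z0,xy):
    command_gripper(min(w+.020,.087),15)
    reach([*xy,z0+.06],RPY)
    hit=line_to([*xy,z0+G],v=.06,f_stop=6)
    command_gripper(w-.004,15); s=get_state()
    line_to([*xy,.22],v=.12); q=get_state()
    print("pick hit",hit,s["eef_pos"].round(4),"op",s["opening"],q["opening"],q["gripper_force"],q["clock"])
def place(w,seat,xy):
    reach([*xy,.22],RPY); line_to([*xy,seat+.022+G],v=.12); dwell(.2)
    f0=get_state()["force"]
    hit=line_to([*xy,seat+G-.0015],v=.02,f_stop=6); s=get_state()
    print("place hit",hit,"dz mm",(s["eef_pos"][2]-seat-G)*1e3,"df",(s["force"]-f0).round(1),"op",s["opening"],s["clock"])
    return s
def release(w):
    command_gripper(min(w+.016,.087)); p=get_state()["eef_pos"]
    line_to([p[0],p[1],.22],v=.12); print("t",get_state()["clock"],get_state()["eef_pos"].round(4))
E
python3 - <<'E'
from h import *
pick(.033,.100,D["lid33"][:2])
s=place(.033,.071,D["bottle"][:2])
shot("wrist","p33");shot("side","ps33")
v=load("p33");c=proj(v,[*D["bottle"][:2],.08])[0];print(c)
w=load("ps33");c=proj(w,[*D["bottle"][:2],.08])[0].astype(int);im=cv2.resize(w["im"][c[1]-50:c[1]+50,c[0]-50:c[0]+50],(400,400),interpolation=2)
cv2.imwrite("pics/p33.png",np.hstack([cv2.resize(v["im"][120:],(400,300)),im[:300]]))
E
```

```text
pick hit False [ 0.6698 -0.1707  0.1029] op 0.03128631872988213 0.03140240429857811 15.074847438954748 12.4833
place hit True dz mm 0.3614598309010946 df [-0.3  0.9  5. ] op 0.03143250983712136 16.1167
[277.47895032 281.79651205]
```

View pics/p33.png

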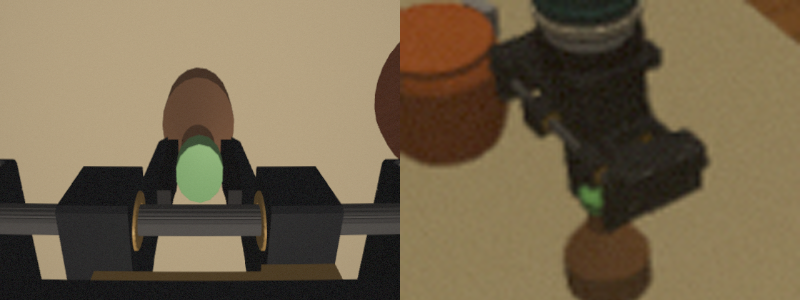

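The lid is seated in the bottle at contact (dz 0.4 mm); it sits centred between the fingers. Release and go on with lid_44.

Run:
```python
from h import *
release(.033)
line_to([.72,.14,.25]) if 0 else None
reach([.72,-.17,.25],RPY); dwell(.2); shot("wrist","s44")
v=load("s44");hsv=cv2.cvtColor(v["im"],cv2.COLOR_BGR2HSV);m=cv2.inRange(hsv,(40,60,40),(85,255,255))
x,y,w,h=cv2.boundingRect(m);print(x,y,w,h,get_state()["clock"])
pick(.044,.080,D["lid33"][:2])
s=place(.044,.086,D["slim"][:2])
k=shot("wrist","p44")
th=np.linspace(0,2*np.pi,41)
im=cv2.resize(v["im"],None,fx=3,fy=3)
for j,rr in enumerate((.022,.0275,.033)):
    C=np.c_[D["lid33"][0]+rr*np.cos(th),D["lid33"][1]+rr*np.sin(th),0*th+.1-.02*j]
    cv2.polylines(im,[(proj(v,C)*3+1).astype(int)],True,(255,0,0),1)
a=3*np.array([x-10,y-10]);cv2.imwrite("pics/p44.png",np.hstack([cv2.resize(k["im"][120:],(400,300)),cv2.resize(im[a[1]:a[1]+300,a[0]:a[0]+300],(300,300))]))
```

```text
t 18.0417 [0.6339 0.1576 0.2187]
246 118 60 61 19.575
pick hit False [ 0.6699 -0.1707  0.0829] op 0.0424730424101734 0.04256380800355299 15.01179391052574 23.4
place hit True dz mm 0.3263713336309226 df [-1.3  0.1  4.6] op 0.04268895150599236 26.675
```

View pics/p44.png

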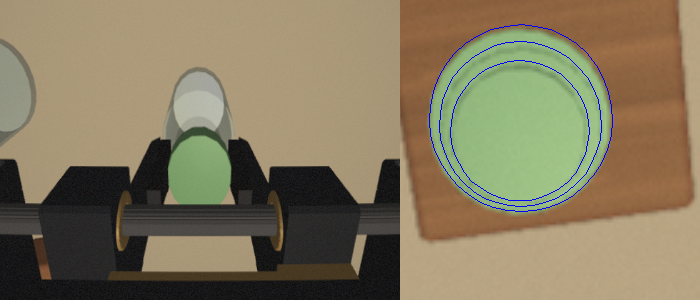

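Lid_44 is seated on the slim jar (dz 0.3 mm), and the remaining stack still matches the predicted circles. On to lids 55 and 66.

Run:
```python
from h import *
release(.044)
pick(.055,.060,D["lid33"][:2])
s=place(.055,.081,D["pot"][:2])
if abs(s["eef_pos"][2]-.081-G)<.002: 
    release(.055)
    pick(.066,.040,D["lid33"][:2])
    s=place(.066,.076,D["wide"][:2])
k=shot("wrist","p66");t=shot("top","t66")
cv2.imwrite("pics/p66.png",np.hstack([cv2.resize(k["im"][120:],(400,300)),cv2.resize(t["im"][130:330,130:400],(400,300),interpolation=2)]))
```

```text
t 28.425 [ 0.4733 -0.0022  0.219 ]
pick hit False [ 0.6698 -0.1707  0.063 ] op 0.05359149956446417 0.05353996081810537 15.02186915371567 32.9417
place hit True dz mm 0.3662406557038444 df [0.4 1.  5.1] op 0.05338257223647222 37.0083
t 38.75 [0.4276 0.2475 0.219 ]
pick hit False [ 0.6698 -0.1708  0.0429] op 0.06412304646071226 0.06462413988196639 15.021708046551794 44.1667
place hit True dz mm 0.8651909340590286 df [-0.  -1.1  3.3] op 0.0643644869245077 47.3833
```

View pics/p66.png

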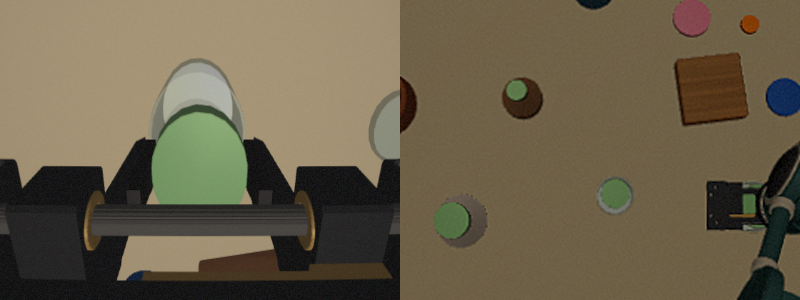

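All three earlier lids appear to sit on their containers. Release the last one and verify by overlaying seated-lid circles.

Run:
```python
from h import *
release(.066)
R=dict(wide=(.033,.096),slim=(.022,.106),pot=(.0275,.101),bottle=(.0165,.091))
for i,y in enumerate((-0.08,.22)):
    reach([.54,y,.25],RPY); dwell(.3); shot("wrist",f"v{i}")
shot("side","v2");print(get_state()["clock"])
th=np.linspace(0,2*np.pi,41);o=[]
for fn,n in [("v0","wide"),("v0","slim"),("v1","pot"),("v1","bottle"),("v2","wide"),("v2","slim"),("v2","pot"),("v2","bottle")]:
    v=load(fn);k=4;im=cv2.resize(v["im"],None,fx=k,fy=k,interpolation=2);r,z=R[n]
    hsv=cv2.inRange(cv2.cvtColor(v["im"],cv2.COLOR_BGR2HSV),(40,60,30),(85,255,255))
    c=proj(v,[*D[n][:2],z])[0]
    for zz in (z,z-.011):
        C=np.c_[D[n][0]+r*np.cos(th),D[n][1]+r*np.sin(th),0*th+zz];p=(proj(v,C)*k+1.5).astype(int)
        cv2.polylines(im,[p],True,(0,0,255),1)
    a=(c*k-100 if fn=="v2" else c*k-150).astype(int);a=np.clip(a,0,[2240-300,1680-300]);s=200 if fn=="v2" else 300
    o.append(cv2.resize(np.clip(im[a[1]:a[1]+s,a[0]:a[0]+s]*1.4,0,255).astype(np.uint8),(200,200)))
cv2.imwrite("pics/v.png",np.vstack([np.hstack(o[:4]),np.hstack(o[4:])]))
```

```text
t 49.2583 [ 0.4583 -0.2241  0.2189]
51.8667
```

View pics/v.png

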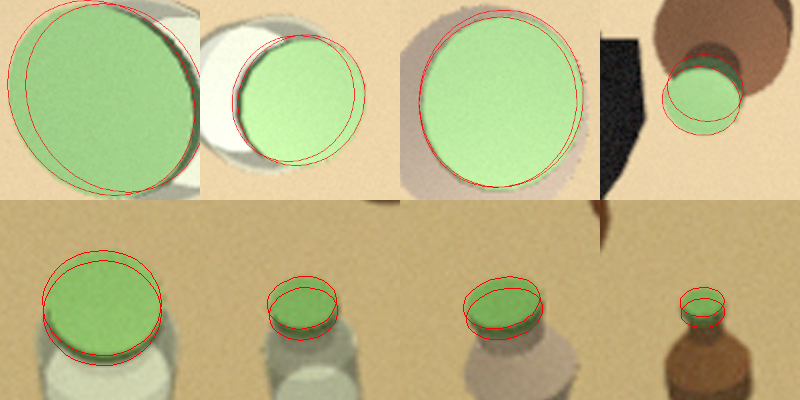

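Each lid's outline matches the seated, level prediction to within 1–2 mm in both the wrist and side views.

```bash
python3 -c "
from plant import *
print(finish_job())"
```

```text
the job is handed in; nothing more can be done
None
```

All four lids are on their own containers and the job is handed in: each looked level and seated to within 1–2 mm in the final wrist and side pictures, at about 52 s of the 102 s limit; the hand-in returned no verdict.

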